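# Load the imaging tray with culture vessels

## Robot

A 6-joint arm with a two-finger parallel gripper is mounted at the origin on the work surface. World frame = base frame: x ahead of the robot, y to its left, z up, the work surface at z = 0. Lengths are in m, angles in rad, forces in N, time in s.
With the tool pointing down it reaches from about 0.35 to 0.975 m from the base axis. Payload 4.9 kg.
Tool frame: the origin (TCP) lies midway between the tips of the shut fingers; the grasp point (between the pads) lies 19 mm behind it; z points along the fingers, y is the line along which they close (so a half turn about z gives the same grasp; the last joint's range is limited). The gripper opens to 85 mm and grips with 20 to 120 N. Pads are 22 mm wide; open, the fingers measure 114 mm over their backs; the gripper's body (76 mm by 85 mm) begins 54 mm behind the grasp point. The pads swing forward as they close: fully open they stand 13 mm farther back than shut.
Start: joints at [-1.366, 0.053, 1.613, -0, 1.476, -0.119], TCP at [0.199, -0.593, 0.231] pointing down, gripper open.
Joint ranges: [-3.01, 3.01], [-1.01, 2.22], [0.06, 2.58], [-1.02, 4.17], [0.09, 2.62], [-3.14, 3.14]. Speed limits (rad/s): [2.57, 2.57, 3.14, 3.14, 3.14, 3.14].

## Interface

Orientations are given as a rotation vector (axis times angle).
In Python, from station import ctrl gives the robot as it stands.
- The arm moves only by the shell command python3 -m handwheel 'ROWS' [FORCE]. ROWS is JSON, a list of rows, each an object with "gripper": the gripper command: -1 is fully open, 1 is shut, values between are in proportion; "offset": the shift along the tool's x, y, z in mm, a list of three; "rotation": the turn, a rotation vector about the tool's x, y, z in rad, a list of three. A call has exactly 8 rows; each row is the pose to reach, as a shift and turn from the pose commanded when the call began, along the tool's axes at that moment; what a row does not reach only later rows make up. A row lasts 1/8 s, in which the tool goes at most 62.5 mm and 10.7 degrees, less where a joint would pass 70% of its speed; a pose out of reach is approached as far as the arm can. A call with a gripper value outside its range is refused whole. The fingers move at their own pace and stop on an object; FORCE is the grip in N (left out, the last holds). Time passes only in rows, so rows that repeat a pose let the fingers close, or fill a call up. It gives the time, the measured TCP pose, the force, the opening and the grip force at its end, in the units of the state.
- ctrl.get_obs(): the state, without advancing time (a new reading comes with each control period).
- ctrl.get_image(name): name is "side" or "top" or "wrist"; returns a dict with "image" (420x560x3 uint8, red, green, blue), "fovy" (degrees; the focal length in pixels is half the picture's height over the tangent of half this angle, whatever the lens; pixels are square), "cx", "cy" (the principal point, pixels), "xyz" and "attitude" of the camera in the world. Camera axes: x right, y up, looking along -z (the intrinsics and any distortion apply to the point x, -y, -z); pixel columns grow to the right and rows downward; lengths in m; the calibration is good to about 2 mm. The wrist camera is an equidistant fisheye: a pixel r from the principal point sees the ray r / f radians off the axis. A picture is of the moment at which its call begins. There is no depth.
- ctrl.finish_job(): hands the job in; it is judged then, once.
The state is a dict: "t": time; "q": joint angles; "dq": joint speeds; "effort": joint torques, N m; "tool_pos": TCP position; "tool_rot": TCP orientation; "contact_force": force on the tool from outside, world axes, zero at the start; "wrist_torque": the same for the moment, N m; "opening": finger opening in m; "grip_force": force on a finger pad.
Only numpy, scipy, OpenCV 4.12 (cv2) and the standard library are available. Lean on these libraries where they do the work, as an engineer would, in place of code of your own. Each camera call takes 0.05 s, during which the arm holds its last target. There are 200 camera calls.

## Task

Load the imaging tray for the overnight run: put the small dish, the medium dish, the culture flask and the chamber slide each into the adapter plate cut for it, lying flat on the floor of its recess. The cells suffer if a vessel is tipped or dropped, so keep the vessels level and set them down rather than letting them drop. Leave the large dish and the capped tube standing where they are.

Things in the scene. Friction and masses are not known exactly. Their poses are not given: they have to be found in the camera images.
- small_dish: Small round culture dish with its lid on, pale frosted plastic, 40 mm across and 12 mm high, about 30 g. Origin: centre of its underside; z up. Loose on the bench, right of the tray.
- medium_dish: Medium round culture dish with its lid on, the same plastic, 60 mm across and 16 mm high, about 50 g. Origin: centre of its underside; z up. Loose on the bench, right of the tray.
- flask: Culture flask lying on its broad side, pale plastic, grey screw cap; 100 mm long, 50 wide, 26 high, about 60 g. Origin: centre of the 100 x 50 mm outline, on the underside; x along it towards the cap (body of full width from x = -50 to 18 mm, then shoulder and neck, cap from 32 to 50 mm), z up. It may lie in its recess either way round. Loose on the bench, right of the tray.
- chamber_slide: Chamber slide: glass slide 26 x 76 mm, 2 mm thick, with a lidded block of eight wells on it, 24 mm wide, 56 mm long, top 14 mm above the underside; about 30 g. Origin: centre of the slide's underside; x across, y along it, z up; the block reaches from y = -22 to 34 mm. It may lie in its recess either way round. Loose on the bench, right of the tray.
- adapter_small: Black adapter plate, 86 (x) x 128 (y) x 6 mm, fixed in any one of the four openings of the aluminium tray on the robot's left; in its middle a round recess 50 mm across, for the small dish. The recess is 4 mm deep. Origin: centre of the plate's underside, 4 mm above the bench; z up. So the recess floor is 6 mm and the plate's top (tray rim no higher) 10 mm above the bench. Plate pitch 100 mm (x), 140 mm (y).
- adapter_round: Black adapter plate, 86 (x) x 128 (y) x 6 mm, fixed in any one of the four openings of the aluminium tray on the robot's left; in its middle a round recess 70 mm across, for the medium dish. The recess is 4 mm deep. Origin: centre of the plate's underside, 4 mm above the bench; z up. So the recess floor is 6 mm and the plate's top (tray rim no higher) 10 mm above the bench. Plate pitch 100 mm (x), 140 mm (y).
- adapter_flask: Black adapter plate, 86 (x) x 128 (y) x 6 mm, fixed in any one of the four openings of the aluminium tray on the robot's left; in its middle a large rectangular recess, 60 mm (x) by 110 mm (y), for the flask lying along y. The recess is 4 mm deep. Origin: centre of the plate's underside, 4 mm above the bench; z up. So the recess floor is 6 mm and the plate's top (tray rim no higher) 10 mm above the bench. Plate pitch 100 mm (x), 140 mm (y).
- adapter_slide: Black adapter plate, 86 (x) x 128 (y) x 6 mm, fixed in any one of the four openings of the aluminium tray on the robot's left; in its middle a narrow rectangular recess, 36 mm (x) by 86 mm (y), for the chamber slide lying along y. The recess is 4 mm deep. Origin: centre of the plate's underside, 4 mm above the bench; z up. So the recess floor is 6 mm and the plate's top (tray rim no higher) 10 mm above the bench. Plate pitch 100 mm (x), 140 mm (y).
- large_dish: Bystander, to be left where it is: large round culture dish with lid, 94 mm across and 17 mm high, for which there is no adapter. Origin: centre of its underside. Loose on the bench, right of the tray.
- tube: Bystander, to be left standing: upright capped sample tube, 35 mm across at its white cap, 114 mm tall, easily knocked over. Origin: centre of its underside. Loose on the bench, right of the tray.
Things that resemble listed ones, but are neither listed nor needed, are in the scene too. Leave any green look-alike of the adapter_round alone. Leave any orange look-alike of the medium_dish alone.

How it is judged:
By the outcome, as a careful person would: the job done as asked, in the order asked, and still so for the second after the job is handed in, with the robot touching nothing.
It also fails if it takes over 120 s, if anything falls off the work surface, if the arm or the gripper's body presses on something with over 40 N, if the wrist force passes 120 N, or if a joint passes its speed limit or range.

## Working session

There is one attempt and no reset: what is moved stays moved. The work goes in short steps, Python scripts to look and compute and a shell command to move; the robot and the scene stay as the last step left them, time stands still between calls to the robot, and variables do not carry over. Pictures are saved under pics/ and viewed, at most 17 in all, crops included, and the job is handed in when it is done.

```bash
mkdir -p pics; ls; cat > h.py <<'E'
import numpy as np,cv2
from scipy.spatial.transform import Rotation as R
from station import ctrl
def cam(n):
    return ctrl.get_image(n)
def rot(a):
    a=np.array(a,float)
    return a if a.shape==(3,3) else (R.from_rotvec(a).as_matrix() if a.size==3 else R.from_quat(a).as_matrix())
E
python3 - <<'E'
from h import *
import pickle
d={}
for n in ("top","side","wrist"):
    c=cam(n);d[n]=c;cv2.imwrite(f"pics/{n}0.png",c["image"][:,:,::-1])
    print(n,{k:v for k,v in c.items() if k!="image"})
pickle.dump(d,open("c0.pkl","wb"))
print(ctrl.get_obs())
E
```

```text
pics
top {'fovy': 43.64749286624782, 'cx': 274.82364361376284, 'cy': 212.49428127528734, 'xyz': array([ 0.37901068, -0.05471299,  1.3257166 ]), 'attitude': array([ 0.06064536, -0.04680409, -1.55954049])}
side {'fovy': 50.426031331963166, 'cx': 282.3814824802739, 'cy': 213.03398255240737, 'xyz': array([-0.06333057,  0.60558295,  0.85157568]), 'attitude': array([ 0.34141575, -0.98235752, -2.35278301])}
wrist {'fovy': 65.70646984690485, 'cx': 282.6416941144187, 'cy': 209.7640905126092, 'xyz': array([ 0.26532939, -0.57007478,  0.37258594]), 'attitude': array([-0.24066559,  0.1748343 , -1.2387947 ])}
{'t': 0.15, 'q': array([-1.36603269e+00,  5.32019085e-02,  1.61398026e+00,  6.08632396e-07,
        1.47600633e+00, -1.19036802e-01]), 'dq': array([ 0.00022079, -0.00092506, -0.00483355,  0.00155341,  0.00017791,
       -0.00032777]), 'effort': array([ 1.48285591e-05, -3.94242597e+01, -3.70722163e+01, -1.54551312e-04,
        4.69596780e-03,  2.04261789e-05]), 'tool_pos': array([ 0.19873608, -0.59204608,  0.23034649]), 'tool_rot': array([-3.09893575e+00, -5.06148369e-01,  1.06410401e-04]), 'contact_force': array([-0.53824416, -0.88559936,  1.02476484]), 'wrist_torque': array([-0.02899835, -0.02481496, -0.01571487]), 'grip_force': 0.0, 'opening': 0.08544893321462697}
```

View pics/top0.png

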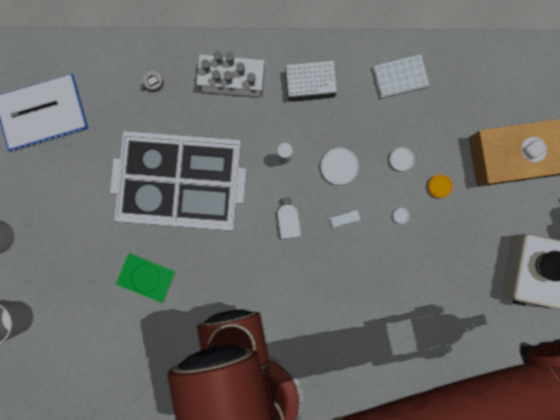

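View pics/side0.png

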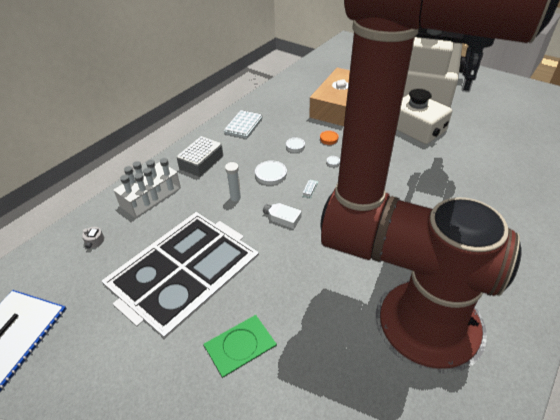

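The top view shows the four recesses: small round (152,159), slide (207,163), large round (148,197) and flask (204,203). The green look-alike is at (145,277). On the bench are the tube (285,150), large dish (340,166), medium dish (402,159), small dish (401,216), slide (345,219) and flask (288,220). The orange decoy at (440,187) is not the medium dish, because the real one is pale. The same goes for the green plate, because the real adapters are black and sit in the tray.

```bash
cat >> h.py <<'E'
def ray(c,u,v,fish=False):
    f=210/np.tan(np.radians(c["fovy"])/2); x=(u-c["cx"])/f; y=(v-c["cy"])/f
    if fish:
        th=np.hypot(x,y); s=np.sin(th)/max(th,1e-9); d=np.array([x*s,-y*s,-np.cos(th)])
    else: d=np.array([x,-y,-1.])
    return rot(c["attitude"])@d
def hit(c,u,v,z,fish=False):
    d=ray(c,u,v,fish); p=np.array(c["xyz"]); return p+d*(z-p[2])/d[2]
def proj(c,P,fish=False):
    f=210/np.tan(np.radians(c["fovy"])/2); q=rot(c["attitude"]).T@(np.array(P)-c["xyz"]); q=q*[1,-1,-1]
    r=np.hypot(q[0],q[1]); k=np.arctan2(r,q[2])/max(r,1e-9) if fish else 1/q[2]
    return np.array([c["cx"]+f*k*q[0],c["cy"]+f*k*q[1]])
E
python3 - <<'E'
from h import *
import pickle
d=pickle.load(open("c0.pkl","rb")); c=d["top"]; im=c["image"].astype(int)
g=cv2.medianBlur(c["image"],3).astype(int); 
m=((g.min(2)>135)).astype(np.uint8)
def comps(m,box,z,name,amin=60):
    x0,y0,x1,y1=box; k=np.zeros_like(m);k[y0:y1,x0:x1]=m[y0:y1,x0:x1]
    cs,_=cv2.findContours(k,cv2.RETR_EXTERNAL,cv2.CHAIN_APPROX_NONE)
    for q in cs:
        if cv2.contourArea(q)<amin: continue
        w=np.array([hit(c,u,v,z)[:2] for u,v in q[:,0]]).astype(np.float32)
        (cx,cy),s,a=cv2.minAreaRect(w); print(name,"px",q[:,0].mean(0).round(),"c",np.round([cx,cy],4),"size",np.round(s,3),"ang",round(a,1))
comps(m,(265,135,435,245),.014,"obj")
dark=(g.max(2)<60).astype(np.uint8); 
comps(dark,(115,130,245,230),.01,"plate",200)
rec=((g.min(2)>70)&(g.max(2)<200)).astype(np.uint8)
for b in ((130,143,176,174),(185,148,234,176),(128,181,174,214),(182,187,230,220)): comps(rec,b,.006,"rec")
print(g[185,320],g[159,402],g[159,152],g[145,140],g[219,345])
cv2.imwrite("pics/crop.png",cv2.resize(c["image"][120:290,105:455,::-1],None,fx=2.28,fy=2.28,interpolation=cv2.INTER_CUBIC))
E
```

```text
obj px [345. 218.] c [ 0.4563 -0.219 ] size [0.027 0.071] ang 17.3
obj px [401. 215.] c [ 0.4647 -0.3583] size [0.037 0.037] ang 45.2
obj px [289. 222.] c [ 0.4485 -0.0779] size [0.081 0.05 ] ang 8.7
obj px [340. 166.] c [ 0.5882 -0.2044] size [0.091 0.092] ang 45.5
obj px [402. 159.] c [ 0.6087 -0.3616] size [0.055 0.059] ang 89.8
obj px [285. 149.] c [ 0.6288 -0.0654] size [0.033 0.038] ang 0.5
plate px [162. 199.] c [0.5016 0.2462] size [0.057 0.078] ang 86.2
plate px [134. 196.] c [0.506  0.3086] size [0.059 0.079] ang 86.0
plate px [206. 163.] c [0.5938 0.1322] size [0.12  0.078] ang 86.0
plate px [152. 159.] c [0.603  0.2713] size [0.121 0.079] ang 86.0
rec px [152. 159.] c [0.6029 0.2716] size [0.046 0.046] ang 1.5
rec px [207. 163.] c [0.594  0.1318] size [0.086 0.036] ang 86.1
rec px [148. 198.] c [0.5043 0.2791] size [0.069 0.066] ang 1.5
rec px [203. 202.] c [0.4943 0.1387] size [0.111 0.061] ang 86.2
[118 121 120] [165 168 174] [117 125 130] [44 44 45] [159 168 173]
```

View pics/crop.png

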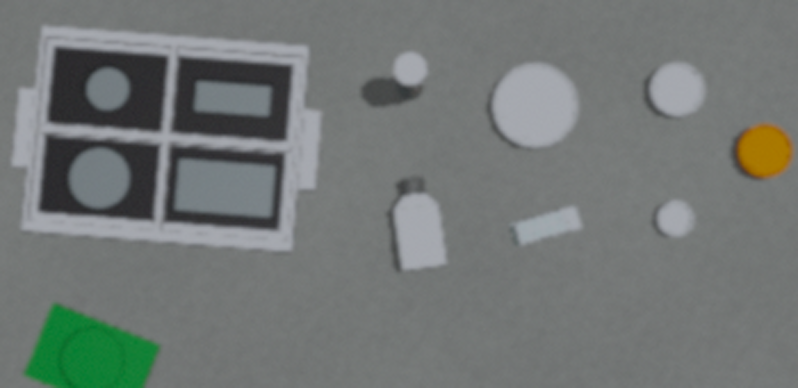

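View pics/wrist0.png

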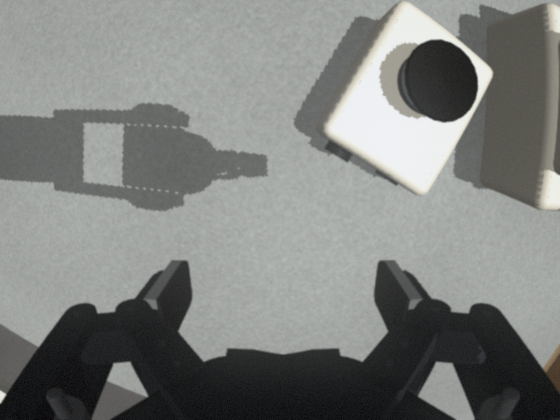

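The crop confirms the four pale vessels and the four black tray adapters; the orange dish and green plate are decoys to leave alone. I'll start with the small dish.

```bash
cat >> h.py <<'E'
def plan(x,y,z,phi,o=None):
    """tool-axis offset (mm) and rotation about tool z (rad) from pose now to target; phi=heading of tool x, deg"""
    o=o or ctrl.get_obs(); M=rot(o["tool_rot"]); d=M.T@(np.array([x,y,z])-o["tool_pos"])*1000
    T=np.array([[np.cos(np.radians(phi)),np.sin(np.radians(phi)),0],[np.sin(np.radians(phi)),-np.cos(np.radians(phi)),0],[0,0,-1]]).T
    T=np.column_stack([T[0],T[1],T[2]]) 
    p=np.radians(phi); T=np.array([[np.cos(p),np.sin(p),0],[np.sin(p),-np.cos(p),0],[0,0,-1.]])
    print("offset",d.round(1),"rot",R.from_matrix(M.T@T).as_rotvec().round(4),"t",round(o["t"],2))
E
sed -i '/T=np.array(\[\[np.cos(np.radians/d;/T=np.column_stack/d' h.py
python3 -c "
from h import *
plan(.4647,-.3583,.15,86)"
```

```text
offset [ 326.5 -136.8   80.6] rot [-1.3000e-03 -1.1000e-03 -1.1772e+00] t 0.15
```

```bash
python3 -m handwheel '[{"gripper":-1,"offset":[326,-137,80],"rotation":[0,0,-1.177]},{"gripper":-1,"offset":[326,-137,80],"rotation":[0,0,-1.177]},{"gripper":-1,"offset":[326,-137,80],"rotation":[0,0,-1.177]},{"gripper":-1,"offset":[326,-137,80],"rotation":[0,0,-1.177]},{"gripper":-1,"offset":[326,-137,80],"rotation":[0,0,-1.177]},{"gripper":-1,"offset":[326,-137,80],"rotation":[0,0,-1.177]},{"gripper":-1,"offset":[326,-137,80],"rotation":[0,0,-1.177]},{"gripper":-1,"offset":[326,-137,80],"rotation":[0,0,-1.177]}]' 30
cat >> h.py <<'E'
def look(name):
    c=cam("wrist"); cv2.imwrite(f"pics/{name}.png",c["image"][:,:,::-1]); return c
def blobs(c,z,thr=150,rows=(0,420),amin=300,mask=None):
    g=cv2.medianBlur(c["image"],3); m=((g.min(2)>thr) if mask is None else mask(g.astype(int))).astype(np.uint8); m[:rows[0]]=0; m[rows[1]:]=0
    cs,_=cv2.findContours(m,cv2.RETR_EXTERNAL,cv2.CHAIN_APPROX_NONE)
    for q in cs:
        if cv2.contourArea(q)<amin: continue
        w=np.array([hit(c,u,v,z,True)[:2] for u,v in q[:,0]]).astype(np.float32)
        (cx,cy),s,a=cv2.minAreaRect(w); e,r=cv2.minEnclosingCircle(w)
        print("px",q[:,0].mean(0).round(),"rect",np.round([cx,cy],4),np.round(s,4),round(a,1),"circ",np.round(e,4),round(r,4))
E
python3 -c "
from h import *
o=ctrl.get_obs();print(o['tool_pos'],o['tool_rot'])
c=look('w1'); blobs(c,.012); print(proj(c,[.4647,-.3583,.012],True))
plan(.4647,-.3583,.15,86)"
```

```text
t: 1.15
tool_pos: [0.4645, -0.3582, 0.1507]
tool_rot: [-2.297, -2.142, 0.0]
contact_force: [0.4, -0.1, -0.6]
opening: 0.0857
grip_force: 0.0
[ 0.46450351 -0.35819815  0.15074173] [-2.29656158e+00 -2.14231569e+00  2.19259071e-04]
px [117. 393.] rect [ 0.2066 -0.64  ] [0.1912 0.054 ] 53.2 circ [ 0.1924 -0.6293] 0.0959
px [254.  31.] rect [ 0.4527 -0.2114] [0.023  0.0549] 16.2 circ [ 0.4528 -0.2114] 0.029
px [191.  14.] rect [ 0.3934 -0.1751] [0.0555 0.067 ] 47.0 circ [ 0.395  -0.1758] 0.0411
px [306. 181.] rect [ 0.3842 -0.4048] [1.0717 0.6422] 1.0 circ [ 0.3858 -0.5756] 0.5552
[282.59348907 198.21427539]
offset [0.5 0.4 1.1] rot [-0.0004 -0.0002 -0.001 ] t 1.2
```

View pics/w1.png

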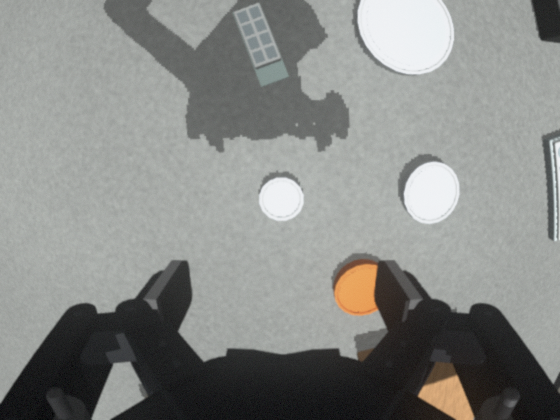

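The dish at (281,198) is exactly where predicted (283,198), with the orange decoy at (357,288). Descending onto the small dish.

```bash
python3 -m handwheel '[{"gripper":-1,"offset":[0.5,0.4,60],"rotation":[0,0,0]},{"gripper":-1,"offset":[0.5,0.4,110],"rotation":[0,0,0]},{"gripper":-1,"offset":[0.5,0.4,138],"rotation":[0,0,0]},{"gripper":-1,"offset":[0.5,0.4,146.5],"rotation":[0,0,0]},{"gripper":0,"offset":[0.5,0.4,146.5],"rotation":[0,0,0]},{"gripper":0.4,"offset":[0.5,0.4,146.5],"rotation":[0,0,0]},{"gripper":0.4,"offset":[0.5,0.4,146.5],"rotation":[0,0,0]},{"gripper":0.4,"offset":[0.5,0.4,146.5],"rotation":[0,0,0]}]' 30
python3 -c "
from h import *
c=look('w2');plan(.4647,-.3583,.004,86)"
```

```text
t: 2.2
tool_pos: [0.4659, -0.3597, 0.0071]
tool_rot: [2.295, 2.14, -0.0]
contact_force: [-1.8, -0.9, 6.2]
opening: 0.0379
grip_force: 29.6
offset [ 1.3 -1.3  3.1] rot [ 0.0025  0.0025 -0.0001] t 2.25
```

View pics/w2.png

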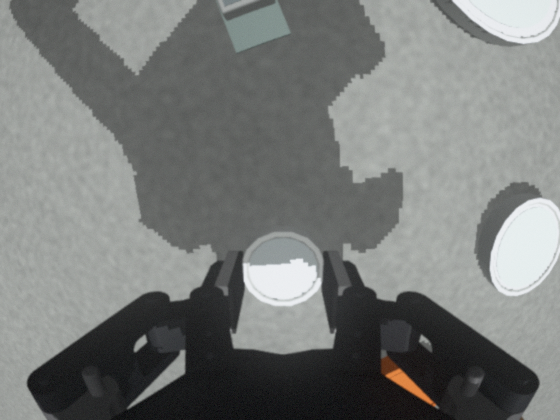

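Gripped the small dish (opening 38 mm, grip 30 N), which sits centred between the pads at (283,268). Lifting gently and carrying it to the tray.

```bash
python3 -m handwheel '[{"gripper":0.4,"offset":[0,0,-5],"rotation":[0,0,0]},{"gripper":0.4,"offset":[0,0,-20],"rotation":[0,0,0]},{"gripper":0.4,"offset":[0,0,-60],"rotation":[0,0,0]},{"gripper":0.4,"offset":[0,0,-110],"rotation":[0,0,0]},{"gripper":0.4,"offset":[0,0,-160],"rotation":[0,0,0]},{"gripper":0.4,"offset":[20,3,-185],"rotation":[0,0,0]},{"gripper":0.4,"offset":[70,10,-185],"rotation":[0,0,0]},{"gripper":0.4,"offset":[130,19,-185],"rotation":[0,0,0]}]'
python3 -c "
from h import *
plan(.6029,.2704,.12,86)"
```

```text
t: 3.25
tool_pos: [0.4931, -0.2295, 0.1916]
tool_rot: [2.298, 2.138, 0.001]
contact_force: [0.2, 0.2, -0.8]
opening: 0.0376
grip_force: 30.2
offset [506.5  73.3  71.2] rot [ 0.0023  0.0011 -0.0022] t 3.25
```

```bash
python3 -m handwheel '[{"gripper":0.4,"offset":[60,9,0],"rotation":[0,0,0]},{"gripper":0.4,"offset":[120,17,0],"rotation":[0,0,0]},{"gripper":0.4,"offset":[180,26,0],"rotation":[0,0,0]},{"gripper":0.4,"offset":[240,35,0],"rotation":[0,0,0]},{"gripper":0.4,"offset":[300,43,0],"rotation":[0,0,0]},{"gripper":0.4,"offset":[360,52,0],"rotation":[0,0,0]},{"gripper":0.4,"offset":[420,61,10],"rotation":[0,0,0]},{"gripper":0.4,"offset":[470,68,40],"rotation":[0,0,0]}]'
python3 -m handwheel '[{"gripper":0.4,"offset":[25,4,20],"rotation":[0,0,0]},{"gripper":0.4,"offset":[35,5,50],"rotation":[0,0,0]},{"gripper":0.4,"offset":[35,5,70],"rotation":[0,0,0]},{"gripper":0.4,"offset":[35,5,80],"rotation":[0,0,0]},{"gripper":0.4,"offset":[35,5,85],"rotation":[0,0,0]},{"gripper":0.4,"offset":[35,5,88],"rotation":[0,0,0]},{"gripper":0.4,"offset":[35,5,88],"rotation":[0,0,0]},{"gripper":0.4,"offset":[35,5,88],"rotation":[0,0,0]}]'
python3 -c "
from h import *
c=look('w3');plan(.6029,.2704,.03,86);print(ctrl.get_obs()['tool_pos'])
import pickle;pickle.dump(c,open('w3.pkl','wb'))"
```

```text
t: 4.25
tool_pos: [0.5953, 0.2369, 0.153]
tool_rot: [2.294, 2.142, 0.009]
contact_force: [0.5, -0.5, -0.8]
opening: 0.0378
grip_force: 30.2
t: 5.25
tool_pos: [0.6014, 0.2686, 0.0626]
tool_rot: [2.298, 2.142, 0.002]
contact_force: [0.0, -0.2, -0.5]
opening: 0.0373
grip_force: 30.2
offset [ 1.9  1.4 32.5] rot [ 0.001  -0.0004 -0.0003] t 5.3
[0.60135431 0.2686268  0.06250423]
```

View pics/w3.png

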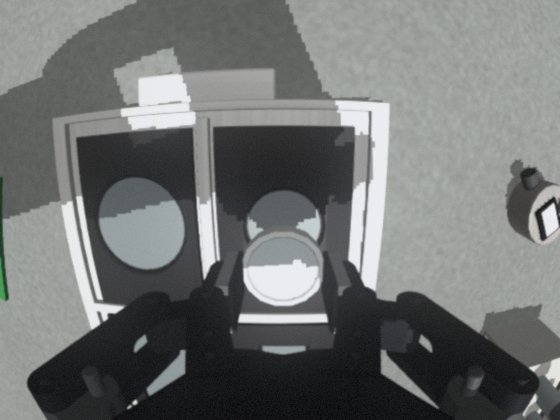

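The small recess is at about (284,228), partly hidden by the held dish at (284,268). I'll check the recess edge against the prediction.

```bash
python3 - <<'E'
from h import *
import pickle
c=pickle.load(open('w3.pkl','rb'))
for n,p in (("L",(247,226)),("R",(322,226)),("T",(284,190))): print(n,hit(c,*p,.008,True).round(4))
print("pred centre px",proj(c,[.6029,.2716,.006],True), "recess edge pts world for 140deg arc ok")
# subpixel: bright/dark crossing on row scans
g=c["image"].astype(int).min(2)
P=[]
for v in range(194,230,3):
    r=np.where(g[v,225:350]>60)[0]+225
    P+= [hit(c,r.min(),v,.006,True)[:2],hit(c,r.max(),v,.006,True)[:2]]
P=np.array(P); A=np.c_[2*P,np.ones(len(P))]; s=np.linalg.lstsq(A,(P**2).sum(1),rcond=None)[0]
print("centre",s[:2],"r",np.sqrt(s[2]+s[:2]@s[:2]))
E
```

```text
L [0.5792 0.2726 0.008 ]
R [0.6272 0.2692 0.008 ]
T [0.6045 0.2945 0.008 ]
pred centre px [283.97081121 224.10102523] recess edge pts world for 140deg arc ok
centre [0.60715427 0.25526599] r 0.044092370015112244
```

```bash
python3 -m handwheel '[{"gripper":0.4,"offset":[2,1.5,20],"rotation":[0,0,0]},{"gripper":0.4,"offset":[2,1.5,35],"rotation":[0,0,0]},{"gripper":0.4,"offset":[2,1.5,42],"rotation":[0,0,0]},{"gripper":0.4,"offset":[2,1.5,44],"rotation":[0,0,0]},{"gripper":0.4,"offset":[2,1.5,46],"rotation":[0,0,0]},{"gripper":0.4,"offset":[2,1.5,47],"rotation":[0,0,0]},{"gripper":0.4,"offset":[2,1.5,48],"rotation":[0,0,0]},{"gripper":0.4,"offset":[2,1.5,48],"rotation":[0,0,0]}]'
```

```text
t: 6.3
tool_pos: [0.6027, 0.2705, 0.014]
tool_rot: [2.298, 2.142, 0.0]
contact_force: [-0.5, 0.5, -0.1]
opening: 0.0374
grip_force: 30.2
```

```bash
python3 -m handwheel '[{"gripper":0.4,"offset":[0,0,0.5],"rotation":[0,0,0]},{"gripper":0.4,"offset":[0,0,1],"rotation":[0,0,0]},{"gripper":0.4,"offset":[0,0,1],"rotation":[0,0,0]},{"gripper":0.4,"offset":[0,0,1.5],"rotation":[0,0,0]},{"gripper":0.4,"offset":[0,0,1.5],"rotation":[0,0,0]},{"gripper":0.4,"offset":[0,0,2],"rotation":[0,0,0]},{"gripper":0.4,"offset":[0,0,2],"rotation":[0,0,0]},{"gripper":0.4,"offset":[0,0,2],"rotation":[0,0,0]}]'
```

```text
t: 7.3
tool_pos: [0.6028, 0.2706, 0.0132]
tool_rot: [2.298, 2.142, 0.0]
contact_force: [-2.9, -1.9, 7.0]
opening: 0.0377
grip_force: 31.1
```

Contact occurs at TCP z = 13.2 mm, which is exactly the floor plus the grasp height, so I'm releasing. Next I'll rise well above the tube and go to the medium dish.

```bash
python3 -m handwheel '[{"gripper":0.1,"offset":[0,0,1],"rotation":[0,0,0]},{"gripper":-0.3,"offset":[0,0,1],"rotation":[0,0,0]},{"gripper":-0.3,"offset":[0,0,1],"rotation":[0,0,0]},{"gripper":-0.3,"offset":[0,0,-5],"rotation":[0,0,0]},{"gripper":-0.3,"offset":[0,0,-30],"rotation":[0,0,0]},{"gripper":-0.5,"offset":[0,0,-80],"rotation":[0,0,0]},{"gripper":-1,"offset":[0,0,-140],"rotation":[0,0,0]},{"gripper":-1,"offset":[0,0,-200],"rotation":[0,0,0]}]'
python3 -c "
from h import *
c=look('w4')
import pickle;pickle.dump(c,open('w4.pkl','wb'))
plan(.6087,-.3616,.15,86)"
```

```text
t: 8.3
tool_pos: [0.6023, 0.2704, 0.2136]
tool_rot: [-2.298, -2.142, 0.0]
contact_force: [0.7, 0.0, -0.1]
opening: 0.0852
grip_force: 0.0
offset [-632.2   45.3   72.1] rot [ 0.0147 -0.0059 -0.    ] t 8.35
```

View pics/w4.png

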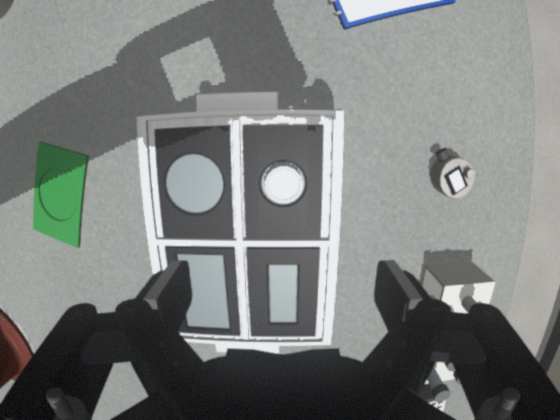

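The small dish is flat and centred in its recess at (284,183). The round recess is at (194,183), the flask recess at (205,290) and the slide recess at (284,293). On to the medium dish.

```bash
python3 -m handwheel '[{"gripper":-1,"offset":[-62,4,0],"rotation":[0,0,0]},{"gripper":-1,"offset":[-124,9,0],"rotation":[0,0,0]},{"gripper":-1,"offset":[-186,13,0],"rotation":[0,0,0]},{"gripper":-1,"offset":[-248,18,0],"rotation":[0,0,0]},{"gripper":-1,"offset":[-310,22,0],"rotation":[0,0,0]},{"gripper":-1,"offset":[-372,27,0],"rotation":[0,0,0]},{"gripper":-1,"offset":[-434,31,0],"rotation":[0,0,0]},{"gripper":-1,"offset":[-496,36,0],"rotation":[0,0,0]}]'
python3 -m handwheel '[{"gripper":-1,"offset":[-60,5,10],"rotation":[0,0,0]},{"gripper":-1,"offset":[-110,8,40],"rotation":[0,0,0]},{"gripper":-1,"offset":[-136,9,80],"rotation":[0,0,0]},{"gripper":-1,"offset":[-136,9,100],"rotation":[0,0,0]},{"gripper":-1,"offset":[-136,9,100],"rotation":[0,0,0]},{"gripper":-1,"offset":[-136,9,100],"rotation":[0,0,0]},{"gripper":-1,"offset":[-136,9,100],"rotation":[0,0,0]},{"gripper":-1,"offset":[-136,9,100],"rotation":[0,0,0]}]'
python3 - <<'E'
from h import *
c=look('w5'); f=lambda g:g.min(2)>200
o=ctrl.get_obs();print(o['tool_pos']); print(proj(c,[.6087,-.3616,.016],True))
blobs(c,.016,mask=f)
plan(.6087,-.3616,.008,86)
import pickle
c=pickle.load(open('w4.pkl','rb')); print("tray"); blobs(c,.006,mask=lambda g:(g.min(2)>70)&(g.max(2)<200)&(g[:,:,2]>=g[:,:,0]))
E
```

```text
t: 9.35
tool_pos: [0.6036, -0.2289, 0.212]
tool_rot: [2.298, 2.142, 0.001]
contact_force: [0.8, 0.9, -0.4]
opening: 0.0851
grip_force: 0.0
t: 10.35
tool_pos: [0.6041, -0.363, 0.1135]
tool_rot: [2.295, 2.142, 0.001]
contact_force: [-0.2, -0.4, -0.1]
opening: 0.0854
grip_force: 0.0
[ 0.60388362 -0.36302086  0.11311327]
[287.76191085 208.63321788]
px [284. 207.] rect [ 0.6058 -0.3615] [0.0595 0.0595] 40.8 circ [ 0.6058 -0.3614] 0.0303
px [514. 189.] rect [ 0.8234 -0.3611] [0.0806 0.1236] 14.3 circ [ 0.8233 -0.3615] 0.0723
px [106.  85.] rect [ 0.4706 -0.2489] [0.0232 0.0135] 16.0 circ [ 0.4711 -0.2494] 0.0125
px [88. 61.] rect [ 0.4558 -0.2186] [0.0232 0.043 ] 16.3 circ [ 0.4555 -0.2184] 0.0238
px [198.  15.] rect [ 0.5486 -0.2049] [0.0405 0.0275] 52.7 circ [ 0.5541 -0.2089] 0.0214
offset [  1.9   4.5 105.1] rot [0.0016 0.001  0.0004] t 10.4
tray
px [448. 394.] rect [ 0.8755 -0.1287] [0.0542 0.2173] 30.7 circ [ 0.8767 -0.1279] 0.1088
px [118. 393.] rect [ 0.2814 -0.0971] [0.2456 0.0744] 53.2 circ [ 0.2629 -0.0833] 0.1233
px [283. 184.] rect [0.5093 0.2864] [0.5748 0.8653] 89.8 circ [0.5297 0.2551] 0.4823
```

The medium dish measures (0.6058, −0.3615), radius 30 mm. I'll pre-close to about 68 mm, descend and grip.

```bash
python3 -m handwheel '[{"gripper":-0.6,"offset":[1.6,1.8,40],"rotation":[0,0,0]},{"gripper":-0.6,"offset":[1.6,1.8,75],"rotation":[0,0,0]},{"gripper":-0.6,"offset":[1.6,1.8,95],"rotation":[0,0,0]},{"gripper":-0.6,"offset":[1.6,1.8,105],"rotation":[0,0,0]},{"gripper":-0.6,"offset":[1.6,1.8,109],"rotation":[0,0,0]},{"gripper":-0.6,"offset":[1.6,1.8,109],"rotation":[0,0,0]},{"gripper":-0.3,"offset":[1.6,1.8,109],"rotation":[0,0,0]},{"gripper":-0.2,"offset":[1.6,1.8,109],"rotation":[0,0,0]}]' 35
python3 -m handwheel '[{"gripper":-0.2,"offset":[0,0,0],"rotation":[0,0,0]},{"gripper":-0.2,"offset":[0,0,0],"rotation":[0,0,0]},{"gripper":-0.2,"offset":[0,0,-3],"rotation":[0,0,0]},{"gripper":-0.2,"offset":[0,0,-10],"rotation":[0,0,0]},{"gripper":-0.2,"offset":[0,0,-25],"rotation":[0,0,0]},{"gripper":-0.2,"offset":[0,0,-50],"rotation":[0,0,0]},{"gripper":-0.2,"offset":[0,0,-50],"rotation":[0,0,0]},{"gripper":-0.2,"offset":[0,0,-50],"rotation":[0,0,0]}]'
python3 -c "
from h import *
c=look('w6');plan(.504,.279,.2,86)"
```

```text
t: 11.4
tool_pos: [0.6063, -0.3625, 0.0047]
tool_rot: [2.295, 2.14, 0.001]
contact_force: [1.1, 0.3, 4.2]
opening: 0.0582
grip_force: 37.9
t: 12.4
tool_pos: [0.605, -0.3615, 0.0526]
tool_rot: [-2.298, -2.142, 0.0]
contact_force: [-0.1, 0.1, -0.6]
opening: 0.0577
grip_force: 37.6
offset [ 631.7 -145.3 -147.4] rot [-0.0014 -0.0009 -0.0001] t 12.45
```

View pics/w6.png

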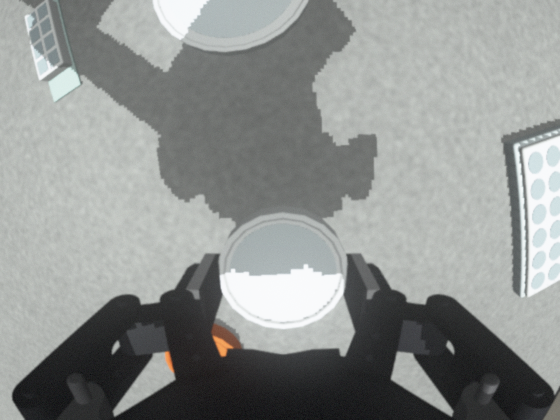

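The medium dish is held level and centred at (284,270). Carrying it over to the round recess.

```bash
python3 -m handwheel '[{"gripper":-0.2,"offset":[0,0,-55],"rotation":[0,0,0]},{"gripper":-0.2,"offset":[0,0,-110],"rotation":[0,0,0]},{"gripper":-0.2,"offset":[20,-5,-147],"rotation":[0,0,0]},{"gripper":-0.2,"offset":[70,-16,-147],"rotation":[0,0,0]},{"gripper":-0.2,"offset":[130,-30,-147],"rotation":[0,0,0]},{"gripper":-0.2,"offset":[190,-44,-147],"rotation":[0,0,0]},{"gripper":-0.2,"offset":[250,-58,-147],"rotation":[0,0,0]},{"gripper":-0.2,"offset":[310,-71,-147],"rotation":[0,0,0]}]'
python3 -m handwheel '[{"gripper":-0.2,"offset":[60,-14,0],"rotation":[0,0,0]},{"gripper":-0.2,"offset":[120,-28,0],"rotation":[0,0,0]},{"gripper":-0.2,"offset":[180,-41,0],"rotation":[0,0,0]},{"gripper":-0.2,"offset":[240,-55,0],"rotation":[0,0,0]},{"gripper":-0.2,"offset":[295,-68,20],"rotation":[0,0,0]},{"gripper":-0.2,"offset":[322,-74,65],"rotation":[0,0,0]},{"gripper":-0.2,"offset":[322,-74,100],"rotation":[0,0,0]},{"gripper":-0.2,"offset":[322,-74,125],"rotation":[0,0,0]}]'
python3 - <<'E'
from h import *
import pickle
c=pickle.load(open('w4.pkl','rb')); g=cv2.medianBlur(c["image"],3).astype(int).min(2)
for n,(x0,y0,x1,y1),z in (("round",(160,140,230,228),.006),("flask",(178,250,240,340),.006),("slide",(254,256,316,332),.006),("smalldish",(250,150,318,215),.018)):
    m=np.zeros(g.shape,np.uint8); m[y0:y1,x0:x1]=(g[y0:y1,x0:x1]>75)
    q=max(cv2.findContours(m,0,1)[0],key=cv2.contourArea)
    w=np.array([hit(c,u,v,z,True)[:2] for u,v in q[:,0]],np.float32); print(n,cv2.minAreaRect(w),cv2.minEnclosingCircle(w))
plan(.504,.279,.0107,86)
E
```

```text
t: 13.45
tool_pos: [0.5548, -0.0455, 0.1984]
tool_rot: [-2.297, -2.141, 0.001]
contact_force: [0.7, 0.7, -0.1]
opening: 0.0577
grip_force: 38.0
t: 14.45
tool_pos: [0.5026, 0.2788, 0.0712]
tool_rot: [-2.295, -2.143, 0.007]
contact_force: [-0.2, -1.5, 0.3]
opening: 0.0579
grip_force: 38.0
round ((0.5004957318305969, 0.2753492593765259), (0.10262120515108109, 0.08569619059562683), 84.11766052246094) ((0.5004204511642456, 0.2753570079803467), 0.06690013408660889)
flask ((0.49484673142433167, 0.12844784557819366), (0.14414198696613312, 0.08491843193769455), 82.36307525634766) ((0.49704504013061523, 0.12815308570861816), 0.08233951777219772)
slide ((0.5951752662658691, 0.1278165578842163), (0.11095089465379715, 0.08101223409175873), 85.84754180908203) ((0.5950656533241272, 0.12630563974380493), 0.06757208704948425)
smalldish ((0.6037785410881042, 0.27304530143737793), (0.06959965080022812, 0.072992242872715), 85.95428466796875) ((0.603721559047699, 0.2722409963607788), 0.04997513070702553)
offset [ 0.4  1.7 60.5] rot [-0.0043  0.0021  0.0011] t 14.45
```

```bash
python3 - <<'E'
from h import *
import pickle
c=pickle.load(open('w4.pkl','rb')); g=cv2.medianBlur(c["image"],3).astype(int).min(2)
n,l=cv2.connectedComponents((g>80).astype(np.uint8),connectivity=4)
for nm,(u,v),z in (("round",(194,183),.006),("flask",(205,290),.006),("slide",(284,293),.006),("dish",(284,183),.018)):
    q=max(cv2.findContours((l==l[v,u]).astype(np.uint8),0,1)[0],key=cv2.contourArea)
    w=np.array([hit(c,a,b,z,True)[:2] for a,b in q[:,0]],np.float32); (x,y),s,a=cv2.minAreaRect(w); print(nm,round(x,4),round(y,4),np.round(s,4),round(a,1))
E
```

```text
round 0.6031 0.2585 [0.6186 1.0206] 84.2
flask 0.6031 0.2585 [0.6186 1.0206] 84.2
slide 0.6031 0.2585 [0.6186 1.0206] 84.2
dish 0.6032 0.2613 [0.5974 0.9856] 84.2
```

```bash
python3 - <<'E'
from h import *
import pickle
c=pickle.load(open('w4.pkl','rb')); g=cv2.medianBlur(c["image"],3).astype(int).min(2)
print(g[183,155:235:4],g[290,180:240:4],g[293,255:315:4])
for nm,(u,v),z,t in (("round",(194,183),.006,110),("flask",(205,290),.006,110),("slide",(284,293),.006,110)):
    n,l=cv2.connectedComponents((g>t).astype(np.uint8),connectivity=4)
    q=max(cv2.findContours((l==l[v,u]).astype(np.uint8),0,1)[0],key=cv2.contourArea)
    w=np.array([hit(c,a,b,z,True)[:2] for a,b in q[:,0]],np.float32); (x,y),s,a=cv2.minAreaRect(w); print(nm,round(x,4),round(y,4),np.round(s,4),round(a,1))
E
```

```text
[234  79  69 153 162 164 167 167 167 169 170 170 171 173 173 177 177 110
  87 155] [ 46  46  45 129 163 164 164 165 166 166 168 167  81  83 117] [ 87  89  89  84 174 180 181 180 182 183 177  87  94  95  95]
round 0.5024 0.2774 [0.067  0.0664] 83.6
flask 0.4934 0.1377 [0.1078 0.0574] 85.7
slide 0.5929 0.1313 [0.0834 0.0344] 85.7
```

Round recess centre is about (0.503, 0.278), flask (0.494, 0.138) and slide (0.593, 0.1315). Lowering the medium dish.

```bash
python3 -m handwheel '[{"gripper":-0.2,"offset":[-1,1,25],"rotation":[0,0,0]},{"gripper":-0.2,"offset":[-1,1,42],"rotation":[0,0,0]},{"gripper":-0.2,"offset":[-1,1,51],"rotation":[0,0,0]},{"gripper":-0.2,"offset":[-1,1,54],"rotation":[0,0,0]},{"gripper":-0.2,"offset":[-1,1,56],"rotation":[0,0,0]},{"gripper":-0.2,"offset":[-1,1,57],"rotation":[0,0,0]},{"gripper":-0.2,"offset":[-1,1,58],"rotation":[0,0,0]},{"gripper":-0.2,"offset":[-1,1,58],"rotation":[0,0,0]}]'
python3 -m handwheel '[{"gripper":-0.2,"offset":[0,0,0.5],"rotation":[0,0,0]},{"gripper":-0.2,"offset":[0,0,1],"rotation":[0,0,0]},{"gripper":-0.2,"offset":[0,0,1],"rotation":[0,0,0]},{"gripper":-0.2,"offset":[0,0,1.5],"rotation":[0,0,0]},{"gripper":-0.2,"offset":[0,0,1.5],"rotation":[0,0,0]},{"gripper":-0.2,"offset":[0,0,2],"rotation":[0,0,0]},{"gripper":-0.2,"offset":[0,0,2],"rotation":[0,0,0]},{"gripper":-0.2,"offset":[0,0,2],"rotation":[0,0,0]}]'
```

```text
t: 15.45
tool_pos: [0.5058, 0.2779, 0.017]
tool_rot: [2.298, 2.142, 0.001]
contact_force: [0.4, -0.0, 0.2]
opening: 0.0581
grip_force: 38.0
t: 16.45
tool_pos: [0.5057, 0.2779, 0.0148]
tool_rot: [2.298, 2.142, -0.0]
contact_force: [0.1, 0.4, -0.8]
opening: 0.0578
grip_force: 38.0
```

```bash
python3 -m handwheel '[{"gripper":-0.2,"offset":[0,-2,1],"rotation":[0,0,0]},{"gripper":-0.2,"offset":[0,-2,2],"rotation":[0,0,0]},{"gripper":-0.2,"offset":[0,-2,3],"rotation":[0,0,0]},{"gripper":-0.2,"offset":[0,-2,3.5],"rotation":[0,0,0]},{"gripper":-0.2,"offset":[0,-2,4],"rotation":[0,0,0]},{"gripper":-0.2,"offset":[0,-2,4.5],"rotation":[0,0,0]},{"gripper":-0.2,"offset":[0,-2,5],"rotation":[0,0,0]},{"gripper":-0.2,"offset":[0,-2,5],"rotation":[0,0,0]}]'
```

```text
t: 17.45
tool_pos: [0.5039, 0.2781, 0.0107]
tool_rot: [2.298, 2.142, 0.0]
contact_force: [-2.9, -1.1, 4.8]
opening: 0.0579
grip_force: 38.6
```

Seated at z = 10.7 mm as expected. Releasing, rising, then on to the flask with a quarter turn.

```bash
python3 -m handwheel '[{"gripper":-0.4,"offset":[0,0,4],"rotation":[0,0,0]},{"gripper":-0.7,"offset":[0,0,4],"rotation":[0,0,0]},{"gripper":-0.7,"offset":[0,0,4],"rotation":[0,0,0]},{"gripper":-0.7,"offset":[0,0,-3],"rotation":[0,0,0]},{"gripper":-0.7,"offset":[0,0,-30],"rotation":[0,0,0]},{"gripper":-0.8,"offset":[0,0,-80],"rotation":[0,0,0]},{"gripper":-1,"offset":[0,0,-130],"rotation":[0,0,0]},{"gripper":-1,"offset":[0,0,-160],"rotation":[0,0,0]}]'
python3 -c "
from h import *
plan(.4485,-.0779,.14,8.7)"
```

```text
t: 18.45
tool_pos: [0.5049, 0.2785, 0.1738]
tool_rot: [2.296, 2.141, 0.007]
contact_force: [0.9, 0.0, -0.6]
opening: 0.0854
grip_force: 0.0
offset [-359.5  -31.5   32.9] rot [ 0.0024 -0.0048  1.349 ] t 18.45
```

```bash
python3 -m handwheel '[{"gripper":-1,"offset":[-50,-4,0],"rotation":[0,0,0.17]},{"gripper":-1,"offset":[-100,-9,0],"rotation":[0,0,0.34]},{"gripper":-1,"offset":[-150,-13,0],"rotation":[0,0,0.51]},{"gripper":-1,"offset":[-200,-18,0],"rotation":[0,0,0.68]},{"gripper":-1,"offset":[-250,-22,0],"rotation":[0,0,0.85]},{"gripper":-1,"offset":[-300,-26,0],"rotation":[0,0,1.02]},{"gripper":-1,"offset":[-340,-30,0],"rotation":[0,0,1.19]},{"gripper":-1,"offset":[-360,-32,20],"rotation":[0,0,1.35]}]'
python3 -m handwheel '[{"gripper":-1,"offset":[0,0,13],"rotation":[0,0,0]},{"gripper":-1,"offset":[0,0,13],"rotation":[0,0,0]},{"gripper":-1,"offset":[0,0,13],"rotation":[0,0,0]},{"gripper":-1,"offset":[0,0,13],"rotation":[0,0,0]},{"gripper":-1,"offset":[0,0,13],"rotation":[0,0,0]},{"gripper":-1,"offset":[0,0,13],"rotation":[0,0,0]},{"gripper":-1,"offset":[0,0,13],"rotation":[0,0,0]},{"gripper":-1,"offset":[0,0,13],"rotation":[0,0,0]}]'
python3 - <<'E'
from h import *
c=look('w7');o=ctrl.get_obs();print(o['tool_pos']);print(proj(c,[.4485,-.0779,.026],True))
blobs(c,.026,mask=lambda g:g.min(2)>200); print('lower thr');blobs(c,.026,mask=lambda g:g.min(2)>150)
plan(.4485,-.0779,.01,8.7)
E
```

```text
t: 19.45
tool_pos: [0.4476, -0.0812, 0.1521]
tool_rot: [3.131, 0.225, 0.008]
contact_force: [1.1, -0.0, -0.5]
opening: 0.0853
grip_force: 0.0
t: 20.45
tool_pos: [0.4466, -0.0789, 0.1368]
tool_rot: [-3.133, -0.237, -0.0]
contact_force: [-0.7, 0.3, 0.1]
opening: 0.0855
grip_force: 0.0
[ 0.44655905 -0.07889651  0.13679906]
[281.5061523  204.52310464]
px [431. 216.] rect [ 0.4581 -0.2089] [0.0263 0.0607] 17.9 circ [ 0.4592 -0.2086] 0.0323
px [ 52. 169.] rect [0.4516 0.1444] [0.0793 0.0068] 86.0 circ [0.4534 0.1442] 0.0398
px [286. 208.] rect [ 0.4473 -0.0777] [0.0792 0.0478] 8.6 circ [ 0.445  -0.0779] 0.0434
px [158.  82.] rect [0.5354 0.0359] [0.018  0.0814] 86.1 circ [0.5353 0.036 ] 0.0412
px [447.  73.] rect [ 0.5837 -0.2   ] [0.0897 0.0894] 62.9 circ [ 0.5839 -0.2001] 0.0453
px [69. 93.] rect [0.5249 0.1405] [0.1846 0.1793] 86.0 circ [0.5236 0.1329] 0.122
lower thr
px [447. 390.] rect [ 0.2173 -0.331 ] [0.1631 0.0494] 41.8 circ [ 0.2258 -0.3405] 0.082
px [121. 390.] rect [0.1748 0.0828] [0.0465 0.1282] 64.6 circ [0.1811 0.096 ] 0.0642
px [118. 256.] rect [0.3756 0.067 ] [0.0521 0.0618] 67.0 circ [0.3749 0.0664] 0.0392
px [ 89. 124.] rect [0.4956 0.0972] [0.0454 0.0465] 85.0 circ [0.4979 0.094 ] 0.0276
px [241. 168.] rect [ 0.3944 -0.0761] [0.5517 0.9678] 8.9 circ [ 0.2668 -0.0967] 0.5052
offset [  2.1  -0.7 126.8] rot [-0.      0.     -0.0011] t 20.5
```

View pics/w7.png

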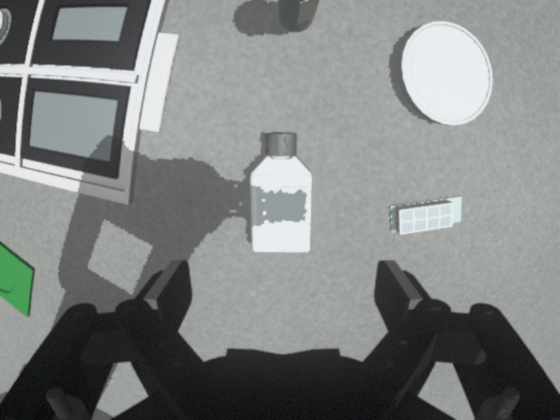

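The flask body spans (281,195) with its cap at (282,145), origin (0.4576, −0.0762), heading 8.6°. I'll grip the body 14 mm behind the origin.

```bash
python3 -m handwheel '[{"gripper":-0.45,"offset":[-2.7,-1,40],"rotation":[0,0,0]},{"gripper":-0.45,"offset":[-2.7,-1,75],"rotation":[0,0,0]},{"gripper":-0.45,"offset":[-2.7,-1,105],"rotation":[0,0,0]},{"gripper":-0.45,"offset":[-2.7,-1,122],"rotation":[0,0,0]},{"gripper":-0.45,"offset":[-2.7,-1,129],"rotation":[0,0,0]},{"gripper":-0.45,"offset":[-2.7,-1,129],"rotation":[0,0,0]},{"gripper":-0.1,"offset":[-2.7,-1,129],"rotation":[0,0,0]},{"gripper":0.1,"offset":[-2.7,-1,129],"rotation":[0,0,0]}]' 35
python3 -m handwheel '[{"gripper":0.1,"offset":[0,0,0],"rotation":[0,0,0]},{"gripper":0.1,"offset":[0,0,0],"rotation":[0,0,0]},{"gripper":0.1,"offset":[0,0,-3],"rotation":[0,0,0]},{"gripper":0.1,"offset":[0,0,-10],"rotation":[0,0,0]},{"gripper":0.1,"offset":[0,0,-40],"rotation":[0,0,0]},{"gripper":0.1,"offset":[0,0,-80],"rotation":[0,0,0]},{"gripper":0.1,"offset":[0,0,-80],"rotation":[0,0,0]},{"gripper":0.1,"offset":[0,0,-80],"rotation":[0,0,0]}]'
python3 -c "
from h import *
c=look('w8');plan(.493,.124,.1,86)"
```

```text
t: 21.5
tool_pos: [0.4449, -0.0787, 0.0092]
tool_rot: [3.132, 0.237, 0.004]
contact_force: [0.4, -0.3, 2.8]
opening: 0.049
grip_force: 38.3
t: 22.5
tool_pos: [0.4432, -0.0781, 0.0873]
tool_rot: [-3.132, -0.237, 0.001]
contact_force: [0.2, 1.2, -1.1]
opening: 0.0491
grip_force: 38.0
offset [  80.  -192.1  -13.4] rot [-2.3000e-03  1.0000e-03 -1.3501e+00] t 22.55
```

View pics/w8.png

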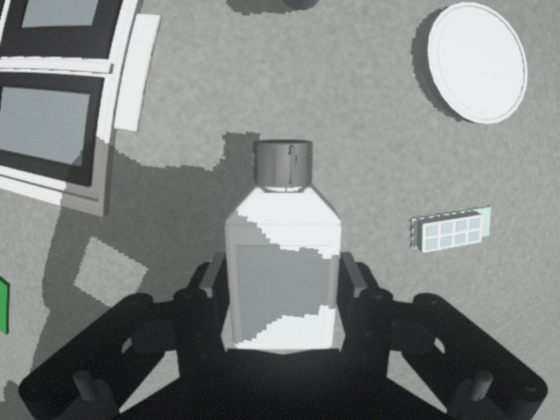

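Flask held level. Carrying it to the tray while turning so it lies along y.

```bash
python3 -m handwheel '[{"gripper":0.1,"offset":[5,-10,-13],"rotation":[0,0,-0.17]},{"gripper":0.1,"offset":[15,-40,-13],"rotation":[0,0,-0.34]},{"gripper":0.1,"offset":[28,-70,-13],"rotation":[0,0,-0.51]},{"gripper":0.1,"offset":[40,-100,-13],"rotation":[0,0,-0.68]},{"gripper":0.1,"offset":[53,-130,-13],"rotation":[0,0,-0.85]},{"gripper":0.1,"offset":[65,-160,-13],"rotation":[0,0,-1.02]},{"gripper":0.1,"offset":[75,-180,-13],"rotation":[0,0,-1.19]},{"gripper":0.1,"offset":[80,-192,-13],"rotation":[0,0,-1.35]}]'
python3 -m handwheel '[{"gripper":0.1,"offset":[0,0,20],"rotation":[0,0,0]},{"gripper":0.1,"offset":[0,0,40],"rotation":[0,0,0]},{"gripper":0.1,"offset":[0,0,50],"rotation":[0,0,0]},{"gripper":0.1,"offset":[0,0,50],"rotation":[0,0,0]},{"gripper":0.1,"offset":[0,0,50],"rotation":[0,0,0]},{"gripper":0.1,"offset":[0,0,50],"rotation":[0,0,0]},{"gripper":0.1,"offset":[0,0,50],"rotation":[0,0,0]},{"gripper":0.1,"offset":[0,0,50],"rotation":[0,0,0]}]'
python3 -c "
from h import *
c=look('w9');plan(.493,.124,.016,86);print(ctrl.get_obs()['tool_pos'],[proj(c,p,True).round() for p in ([.494,.138,.006],[.494+.0038+.03,.138+.055-.002,.006],[.494+.0038-.03,.138+.055+.002,.006])])"
```

```text
t: 23.55
tool_pos: [0.4928, 0.1245, 0.0987]
tool_rot: [-2.289, -2.148, 0.005]
contact_force: [0.2, 0.3, 0.2]
opening: 0.0489
grip_force: 37.9
t: 24.55
tool_pos: [0.4942, 0.1236, 0.0512]
tool_rot: [2.298, 2.142, 0.001]
contact_force: [-0.6, -0.2, -0.6]
opening: 0.049
grip_force: 37.9
offset [ 0.3 -1.2 35.1] rot [ 0.0005 -0.0001 -0.0002] t 24.6
[0.49413741 0.12357413 0.05106668] [array([280., 212.]), array([332., 120.]), array([227., 120.])]
```

View pics/w9.png

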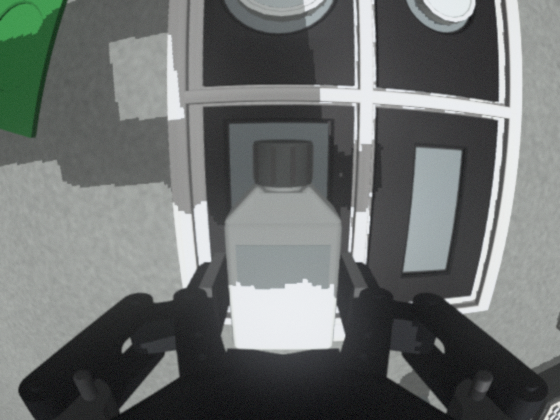

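The recess's far edge (227–333, row 121) matches the prediction to 1 px. Lowering.

```bash
python3 -m handwheel '[{"gripper":0.1,"offset":[0,-1,15],"rotation":[0,0,0]},{"gripper":0.1,"offset":[0,-1,25],"rotation":[0,0,0]},{"gripper":0.1,"offset":[0,-1,30],"rotation":[0,0,0]},{"gripper":0.1,"offset":[0,-1,32],"rotation":[0,0,0]},{"gripper":0.1,"offset":[0,-1,33.5],"rotation":[0,0,0]},{"gripper":0.1,"offset":[0,-1,34.5],"rotation":[0,0,0]},{"gripper":0.1,"offset":[0,-1,35],"rotation":[0,0,0]},{"gripper":0.1,"offset":[0,-1,35],"rotation":[0,0,0]}]'
python3 -m handwheel '[{"gripper":0.1,"offset":[0,0,0.5],"rotation":[0,0,0]},{"gripper":0.1,"offset":[0,0,1],"rotation":[0,0,0]},{"gripper":0.1,"offset":[0,0,1],"rotation":[0,0,0]},{"gripper":0.1,"offset":[0,0,1.5],"rotation":[0,0,0]},{"gripper":0.1,"offset":[0,0,1.5],"rotation":[0,0,0]},{"gripper":0.1,"offset":[0,0,2],"rotation":[0,0,0]},{"gripper":0.1,"offset":[0,0,2],"rotation":[0,0,0]},{"gripper":0.1,"offset":[0,0,2],"rotation":[0,0,0]}]'
```

```text
t: 25.6
tool_pos: [0.4931, 0.1236, 0.0159]
tool_rot: [2.298, 2.142, 0.0]
contact_force: [-0.2, -0.2, -0.5]
opening: 0.0491
grip_force: 37.9
t: 26.6
tool_pos: [0.4934, 0.1237, 0.0151]
tool_rot: [2.298, 2.142, -0.0]
contact_force: [-4.8, -1.0, 10.3]
opening: 0.049
grip_force: 39.1
```

Seated with a contact force of 10 N at 15.1 mm. Releasing and going on to the chamber slide.

```bash
python3 -m handwheel '[{"gripper":-0.2,"offset":[0,0,1],"rotation":[0,0,0]},{"gripper":-0.5,"offset":[0,0,1],"rotation":[0,0,0]},{"gripper":-0.5,"offset":[0,0,1],"rotation":[0,0,0]},{"gripper":-0.5,"offset":[0,0,-5],"rotation":[0,0,0]},{"gripper":-0.5,"offset":[0,0,-30],"rotation":[0,0,0]},{"gripper":-0.8,"offset":[0,0,-80],"rotation":[0,0,0]},{"gripper":-1,"offset":[0,0,-130],"rotation":[0,0,0]},{"gripper":-1,"offset":[0,0,-150],"rotation":[0,0,0]}]'
python3 -c "
from h import *
look('w10');plan(.4575,-.217,.13,107.3)"
```

```text
t: 27.6
tool_pos: [0.4949, 0.1238, 0.1681]
tool_rot: [2.295, 2.14, 0.008]
contact_force: [0.6, -0.2, -0.8]
opening: 0.085
grip_force: 0.0
offset [-342.8  -14.4   38.7] rot [ 8.200e-03  1.000e-04 -3.719e-01] t 27.65
```

View pics/w10.png

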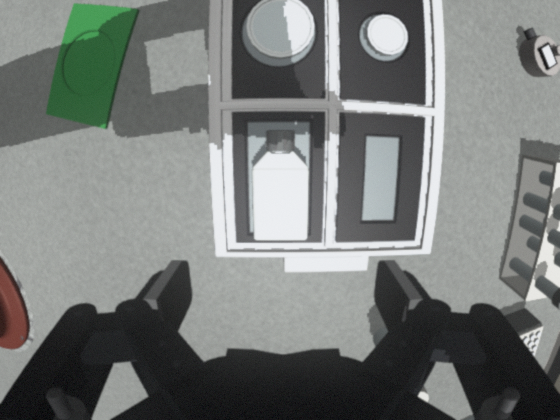

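The flask lies in its recess around (280,190), and both dishes are in theirs. Moving to the slide.

```bash
python3 -m handwheel '[{"gripper":-1,"offset":[-60,-2,0],"rotation":[0,0,-0.05]},{"gripper":-1,"offset":[-120,-5,0],"rotation":[0,0,-0.1]},{"gripper":-1,"offset":[-180,-7,0],"rotation":[0,0,-0.15]},{"gripper":-1,"offset":[-240,-10,0],"rotation":[0,0,-0.2]},{"gripper":-1,"offset":[-300,-12,0],"rotation":[0,0,-0.3]},{"gripper":-1,"offset":[-343,-14,20],"rotation":[0,0,-0.37]},{"gripper":-1,"offset":[-343,-14,38],"rotation":[0,0,-0.37]},{"gripper":-1,"offset":[-343,-14,38],"rotation":[0,0,-0.37]}]'
python3 -m handwheel '[{"gripper":-1,"offset":[0,0,0],"rotation":[0,0,0]},{"gripper":-1,"offset":[0,0,0],"rotation":[0,0,0]},{"gripper":-1,"offset":[0,0,0],"rotation":[0,0,0]},{"gripper":-1,"offset":[0,0,0],"rotation":[0,0,0]},{"gripper":-1,"offset":[0,0,0],"rotation":[0,0,0]},{"gripper":-1,"offset":[0,0,0],"rotation":[0,0,0]},{"gripper":-1,"offset":[0,0,0],"rotation":[0,0,0]},{"gripper":-1,"offset":[0,0,0],"rotation":[0,0,0]}]'
python3 - <<'E'
from h import *
import pickle
c=look('w11');pickle.dump(c,open('w11.pkl','wb'));o=ctrl.get_obs();print(o['tool_pos'],proj(c,[.4575,-.217,.014],True))
blobs(c,.014,mask=lambda g:g.min(2)>185)
i=c['image'][120:300,180:400,::-1]; cv2.imwrite('pics/w11c.png',cv2.resize(i,None,fx=3,fy=3,interpolation=cv2.INTER_CUBIC))
E
```

```text
t: 28.65
tool_pos: [0.4531, -0.2159, 0.1223]
tool_rot: [-1.861, -2.522, -0.0]
contact_force: [0.3, 0.1, -0.2]
opening: 0.0853
grip_force: 0.0
t: 29.65
tool_pos: [0.455, -0.2176, 0.1258]
tool_rot: [-1.865, -2.528, 0.0]
contact_force: [0.3, -0.3, -0.4]
opening: 0.0856
grip_force: 0.0
[ 0.45503276 -0.21760141  0.12579459] [285.48058219 206.09703545]
px [426. 232.] rect [ 0.5895 -0.2017] [0.0877 0.0955] 75.1 circ [ 0.5886 -0.2055] 0.048
px [281. 203.] rect [ 0.4535 -0.2168] [0.026  0.0691] 16.5 circ [ 0.4536 -0.2169] 0.0365
```

View pics/w11c.png

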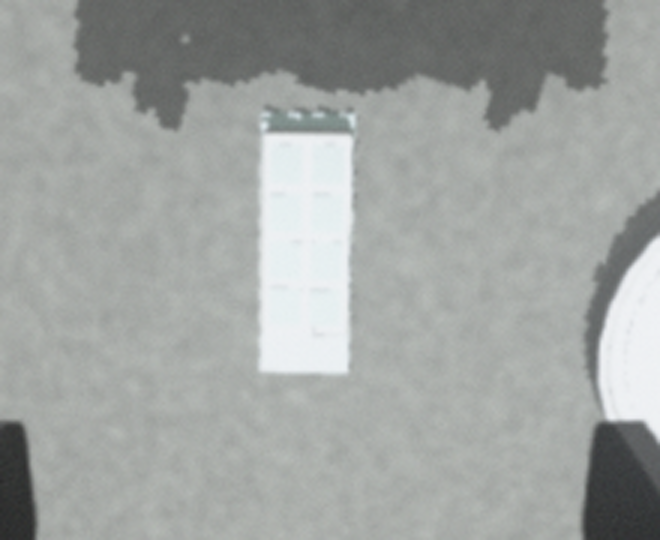

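The slide runs from row 156 (far glass end) to 244 (near glass end), centred on column 281.7. The block is nearer the far (+y) end.

```bash
python3 - <<'E'
from h import *
import pickle
c=pickle.load(open('w11.pkl','rb'))
a=hit(c,282.5,156,.002,True);b=hit(c,282.2,165,.014,True);e=hit(c,281.3,244,.002,True);f=hit(c,281.3,232,.014,True)
print(a,b,f,e,np.linalg.norm(a-e),np.linalg.norm(b-f),np.degrees(np.arctan2(*(a-e)[[1,0]])))
ctr=(a+e)/2; print(ctr,(b+f)/2)
E
```

```text
[ 0.44358867 -0.18012625  0.002     ] [ 0.44507014 -0.18571317  0.014     ] [ 0.46081681 -0.23932592  0.014     ] [ 0.46536015 -0.25427195  0.002     ] 0.0772760158436782 0.05587740319139637 106.36388263567284
[ 0.45447441 -0.2171991   0.002     ] [ 0.45294347 -0.21251955  0.014     ]
```

```bash
python3 -m handwheel '[{"gripper":0,"offset":[4.5,-0.3,40],"rotation":[0,0,0.012]},{"gripper":0,"offset":[4.5,-0.3,75],"rotation":[0,0,0.012]},{"gripper":0,"offset":[4.5,-0.3,100],"rotation":[0,0,0.012]},{"gripper":0,"offset":[4.5,-0.3,113],"rotation":[0,0,0.012]},{"gripper":0,"offset":[4.5,-0.3,119],"rotation":[0,0,0.012]},{"gripper":0,"offset":[4.5,-0.3,119],"rotation":[0,0,0.012]},{"gripper":0.4,"offset":[4.5,-0.3,119],"rotation":[0,0,0.012]},{"gripper":0.7,"offset":[4.5,-0.3,119],"rotation":[0,0,0.012]}]' 30
python3 -m handwheel '[{"gripper":0.7,"offset":[0,0,0],"rotation":[0,0,0]},{"gripper":0.7,"offset":[0,0,0],"rotation":[0,0,0]},{"gripper":0.7,"offset":[0,0,-3],"rotation":[0,0,0]},{"gripper":0.7,"offset":[0,0,-10],"rotation":[0,0,0]},{"gripper":0.7,"offset":[0,0,-40],"rotation":[0,0,0]},{"gripper":0.7,"offset":[0,0,-80],"rotation":[0,0,0]},{"gripper":0.7,"offset":[0,0,-80],"rotation":[0,0,0]},{"gripper":0.7,"offset":[0,0,-80],"rotation":[0,0,0]}]'
python3 -c "
from h import *
c=look('w12');plan(.593-.004*.07,.1315-.004,.19,86)"
```

```text
t: 30.7
tool_pos: [0.4544, -0.214, 0.0081]
tool_rot: [1.878, 2.515, 0.0]
contact_force: [0.1, -0.3, 3.0]
opening: 0.0226
grip_force: 30.2
t: 31.7
tool_pos: [0.453, -0.2131, 0.0863]
tool_rot: [-1.879, -2.517, 0.0]
contact_force: [-0.3, 0.6, -0.3]
opening: 0.0229
grip_force: 29.8
offset [ 286.6  230.9 -104.3] rot [-0.0019 -0.0016  0.3578] t 31.75
```

View pics/w12.png

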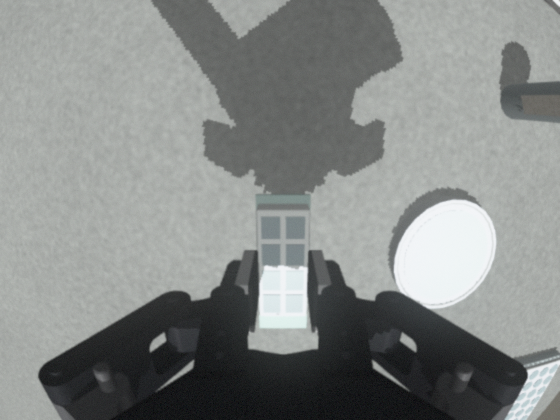

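The slide is held straight at (283,260). Lifting above tube height and carrying it over.

```bash
python3 -m handwheel '[{"gripper":0.7,"offset":[0,0,-52],"rotation":[0,0,0]},{"gripper":0.7,"offset":[10,8,-104],"rotation":[0,0,0]},{"gripper":0.7,"offset":[55,44,-104],"rotation":[0,0,0.06]},{"gripper":0.7,"offset":[102,82,-104],"rotation":[0,0,0.12]},{"gripper":0.7,"offset":[148,119,-104],"rotation":[0,0,0.2]},{"gripper":0.7,"offset":[195,157,-104],"rotation":[0,0,0.28]},{"gripper":0.7,"offset":[242,195,-104],"rotation":[0,0,0.357]},{"gripper":0.7,"offset":[287,231,-104],"rotation":[0,0,0.357]}]'
python3 -m handwheel '[{"gripper":0.7,"offset":[0,0,40],"rotation":[0,0,0]},{"gripper":0.7,"offset":[0,0,80],"rotation":[0,0,0]},{"gripper":0.7,"offset":[0,0,110],"rotation":[0,0,0]},{"gripper":0.7,"offset":[0,0,130],"rotation":[0,0,0]},{"gripper":0.7,"offset":[0,0,140],"rotation":[0,0,0]},{"gripper":0.7,"offset":[0,0,140],"rotation":[0,0,0]},{"gripper":0.7,"offset":[0,0,140],"rotation":[0,0,0]},{"gripper":0.7,"offset":[0,0,140],"rotation":[0,0,0]}]'
python3 - <<'E'
from h import *
c=look('w13');plan(.5927,.1275,.014,86);print(ctrl.get_obs()['tool_pos'])
g=cv2.medianBlur(c['image'],3).astype(int).min(2)
print('pred far corners',[proj(c,[.593+.003+s*.018,.1315+.043-s*.0012,.006],True).round() for s in (-1,1)])
print('row scan',g[185,215:345:3]); print('col scan',g[120:200:2,283])
E
```

```text
t: 32.75
tool_pos: [0.5929, 0.1294, 0.1885]
tool_rot: [-2.295, -2.142, 0.004]
contact_force: [0.1, -0.3, -0.3]
opening: 0.0225
grip_force: 29.8
t: 33.75
tool_pos: [0.5944, 0.1275, 0.0523]
tool_rot: [2.296, 2.142, 0.003]
contact_force: [0.1, -0.2, -0.5]
opening: 0.0224
grip_force: 29.9
offset [-0.1 -1.6 38.1] rot [ 0.0021 -0.0004  0.0008] t 33.8
[0.59422254 0.12749692 0.05206963]
pred far corners [array([248., 158.]), array([310., 158.])]
row scan [46 45 45 43 45 42 43 41 42 42 41 36 69 90 91 89 90 91 90 90 91 91 92 92
 90 91 91 91 92 90 90 46 41 44 46 47 48 49 49 51 52 52 53 56]
col scan [138 148  70  47  46  46  45  42  44  44  43  43  41  43  44  41  40  41
  40  38  42  76  90  91  91  92  91  92  91  91  91  91  90  92  90  90
  91  93 115 117]
```

View pics/w13.png

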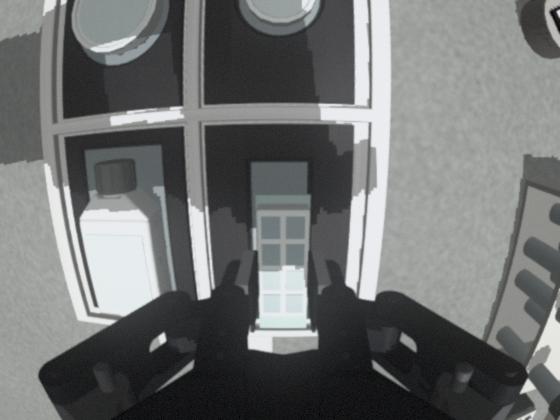

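The recess's far edge is at row 162 and its columns run 251–307. The slide's centre lies 4 mm behind the TCP, so I shift 7 mm forward and lower.

```bash
python3 -m handwheel '[{"gripper":0.7,"offset":[7,-1.4,10],"rotation":[0,0,0]},{"gripper":0.7,"offset":[7,-1.4,20],"rotation":[0,0,0]},{"gripper":0.7,"offset":[7,-1.4,28],"rotation":[0,0,0]},{"gripper":0.7,"offset":[7,-1.4,32],"rotation":[0,0,0]},{"gripper":0.7,"offset":[7,-1.4,34],"rotation":[0,0,0]},{"gripper":0.7,"offset":[7,-1.4,35],"rotation":[0,0,0]},{"gripper":0.7,"offset":[7,-1.4,36],"rotation":[0,0,0]},{"gripper":0.7,"offset":[7,-1.4,36],"rotation":[0,0,0]}]'
python3 -m handwheel '[{"gripper":0.7,"offset":[0,0,0.5],"rotation":[0,0,0]},{"gripper":0.7,"offset":[0,0,1],"rotation":[0,0,0]},{"gripper":0.7,"offset":[0,0,1.5],"rotation":[0,0,0]},{"gripper":0.7,"offset":[0,0,2],"rotation":[0,0,0]},{"gripper":0.7,"offset":[0,0,2.5],"rotation":[0,0,0]},{"gripper":0.7,"offset":[0,0,3],"rotation":[0,0,0]},{"gripper":0.7,"offset":[0,0,3],"rotation":[0,0,0]},{"gripper":0.7,"offset":[0,0,3],"rotation":[0,0,0]}]'
```

```text
t: 34.8
tool_pos: [0.5926, 0.1345, 0.015]
tool_rot: [2.297, 2.143, 0.0]
contact_force: [0.3, -0.5, -0.1]
opening: 0.0228
grip_force: 29.9
t: 35.8
tool_pos: [0.5929, 0.1346, 0.0141]
tool_rot: [2.296, 2.144, -0.0]
contact_force: [-5.3, -1.1, 11.7]
opening: 0.023
grip_force: 31.2
```

Seated at 14.1 mm, exactly as predicted. Releasing, rising and checking.

```bash
python3 -m handwheel '[{"gripper":0.4,"offset":[0,0,0],"rotation":[0,0,0]},{"gripper":0.1,"offset":[0,0,0],"rotation":[0,0,0]},{"gripper":0.1,"offset":[0,0,0],"rotation":[0,0,0]},{"gripper":0.1,"offset":[0,0,-5],"rotation":[0,0,0]},{"gripper":0.1,"offset":[0,0,-30],"rotation":[0,0,0]},{"gripper":-0.5,"offset":[0,0,-80],"rotation":[0,0,0]},{"gripper":-0.5,"offset":[0,0,-140],"rotation":[0,0,0]},{"gripper":-0.5,"offset":[-40,0,-190],"rotation":[0,0,0]}]'
python3 -m handwheel '[{"gripper":-0.5,"offset":[-60,0,0],"rotation":[0,0,0]},{"gripper":-0.5,"offset":[-80,0,0],"rotation":[0,0,0]},{"gripper":-0.5,"offset":[-80,0,0],"rotation":[0,0,0]},{"gripper":-0.5,"offset":[-80,0,0],"rotation":[0,0,0]},{"gripper":-0.5,"offset":[-80,0,0],"rotation":[0,0,0]},{"gripper":-0.5,"offset":[-80,0,0],"rotation":[0,0,0]},{"gripper":-0.5,"offset":[-80,0,0],"rotation":[0,0,0]},{"gripper":-0.5,"offset":[-80,0,0],"rotation":[0,0,0]}]'
python3 -c "
from h import *
c=look('w14');cv2.imwrite('pics/fin.png',cv2.resize(c['image'][0:330,120:520,::-1],None,fx=1.8,fy=1.8,interpolation=cv2.INTER_CUBIC))"
```

```text
t: 36.8
tool_pos: [0.5903, 0.0967, 0.2038]
tool_rot: [2.292, 2.146, 0.004]
contact_force: [1.1, -1.5, -0.5]
opening: 0.0642
grip_force: 0.0
t: 37.8
tool_pos: [0.5843, 0.016, 0.2006]
tool_rot: [-2.296, -2.144, -0.0]
contact_force: [-0.3, -0.5, -0.2]
opening: 0.0641
grip_force: 0.0
```

View pics/fin.png

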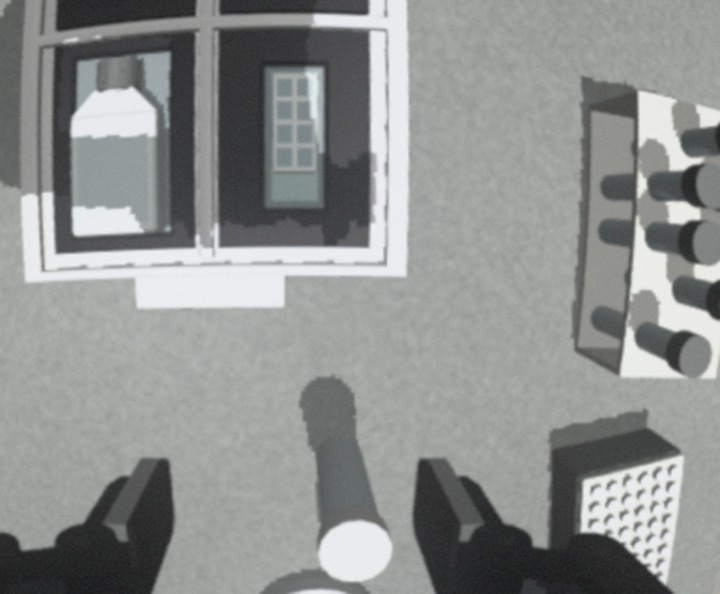

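The slide lies inside its recess at crop (295,137), the flask lies in its recess at (115,150), and the tube is standing. All touch-down heights matched the recess floors, so I'm handing in.

```bash
python3 -c "
from h import *
print(ctrl.finish_job())"
```

```text
the job is handed in; nothing more can be done
None
```

I put the small dish, medium dish, flask and chamber slide in their matching recesses and left the large dish and tube alone; the job went in at about 38 s, and the hand-in call returned no verdict.

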